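# Clear a jammed specimen-jar dispenser and feed one jar

## Task

A specimen jar is standing on end in the sloping chute of the jar dispenser, stuck against the hold-down bar, so the jars behind it cannot roll down: lift it out and set it down upright in the shallow white tray, without dropping it. When the other jars have rolled down to the gate, press the spring paddle beside the chute fully down to its stop once and let it come back up, so that just one jar rolls out to the end of the chute. Leave the other things on the bench where they are.

Things in the scene. Friction and masses are not known exactly. Their poses are not given: they have to be found in the camera images.
- chute: gravity jar dispenser of aluminium sheet, fixed, 345 mm long. Origin on the bench under its middle. Its lane runs along y and slopes 9 degrees (0.157 rad) down towards -y; 70 mm wide, centred on x = 0, side walls 18 mm above the lane floor, open above. Floor 38 mm above the bench at the lower end, 91 mm at the upper. Base plate x -112 to +44 mm.
- bar (a point): middle of the round hold-down bar (8 mm thick, along chute x) across the lane; its underside is 54 mm above the lane floor, so lying jars (44 mm) pass under it and a standing one (66 mm) does not. Its flat brackets stand on the outer sides of the lane walls, from the bar 13 mm downhill, up to 63 mm above the floor.
- stuck_jar: the jammed specimen jar, like the others (44 mm diameter, 66 mm tall, 50 to 95 g) but standing cap up on the sloping lane floor against the uphill side of the bar, so leaning 9 degrees downhill. Origin at its centre, 33 mm above its base; z along the jar towards the cap. Above the 18 mm lane walls it is free to both sides (chute x); the next jar touches it uphill.
- jar1: white plastic specimen jar, a plain cylinder 44 mm in diameter and 66 mm long with its grey screw cap flush with the body, 70 g, lying on its side across the chute lane so that it rolls; origin at its centre, x axis along the cylinder; next behind the stuck jar. It rolls to the gate by itself once that is gone.
- jar2: white plastic specimen jar, a plain cylinder 44 mm in diameter and 66 mm long with its grey screw cap flush with the body, 70 g, lying on its side across the chute lane so that it rolls; origin at its centre, x axis along the cylinder; second behind the stuck jar.
- jar3: white plastic specimen jar, a plain cylinder 44 mm in diameter and 66 mm long with its grey screw cap flush with the body, 70 g, lying on its side across the chute lane so that it rolls; origin at its centre, x axis along the cylinder; third behind the stuck jar.
- gate (a point): where the centre of the first jar lies when it waits at the closed gate, a blade across the lane 20 mm high, downhill of the bar (22 mm above the lane floor, mid-lane).
- pickup (a point): where the centre of a delivered jar lies, against the lip at the lower end of the chute, 70 mm downhill of the gate place (22 mm above the lane floor, mid-lane).
- tread (a point): middle of the top of the paddle's ribbed black rubber tread, on the robot's side of the chute, 71 mm from mid-lane. The tread is 46 mm (chute x) by 52 mm (chute y), open above; its middle is about 52 mm above the bench at rest and 30 mm fully down. It swings about a shaft along chute x, 71 mm uphill of its middle, 38 mm above the bench.
- paddle_lever (a joint): angle of the paddle: 0 up (at rest), 0.30 rad down on its stop. A spring pushes it up: about 4 N on the tread to start it, 9 N at the stop. Going down it drops the gate and raises a hold-back blade behind the first jar, so one jar rolls out, within a second of reaching the stop; when it comes up the next jar rolls to the gate.
- tray: shallow open white laboratory tray, loose, 160 x 120 mm outside (x, y), 20 mm high, walls and floor 3 mm thick, 450 g. Origin on the bench under its middle. It lies beyond the upper or the lower end of the chute.
- slide_box: closed grey plastic slide box, 177 x 87 x 37 mm, lying flat; a bystander. Origin under its middle.
- petri_stack: stack of three closed glass dishes, 92 mm in diameter, 51 mm high; a bystander beyond the chute. Origin under its middle.
- reagent_bottle: amber glass bottle with black cap, 60 mm in diameter, 120 mm tall; a bystander beyond the chute. Origin under its middle.
Not all that is in view belongs to the job. What is shaped like the jar3 but blue, orange or red is not meant.

How it is judged:
By the outcome, as a careful person would: the job done as asked, in the order asked, and still so for the second after the job is handed in, with the robot touching nothing.
It also fails if it takes over 54 s, if anything falls off the work surface, if the arm or the gripper's body presses on something with over 40 N, if the wrist force passes 120 N, or if a joint passes its speed limit or range.

## Robot

A 6-joint arm with a two-finger parallel gripper is mounted at the origin on the work surface. World frame = base frame: x ahead of the robot, y to its left, z up, the work surface at z = 0. Lengths are in m, angles in rad, forces in N, time in s.
With the tool pointing down it reaches from about 0.35 to 0.775 m from the base axis. Payload 5.5 kg.
Tool frame: the origin (TCP) lies on the mounting face of the last link; the fingertips stand 173 mm ahead of it and the grasp point (between the pads) lies 155 mm ahead of it; z points along the fingers, y is the direction in which the jaws open and shut (so a half turn about z gives the same grasp; the last joint's range is limited). The gripper opens to 85 mm and grips with 20 to 120 N. Pads are 22 mm wide; open, the fingers measure 114 mm over their backs; the gripper's body (76 mm by 85 mm) begins 54 mm behind the grasp point. The pads swing forward as they close: fully open they stand 13 mm farther back than shut.
Start: joints at [-1.358, 0.313, 0.046, 1.304, 0, 1.431], TCP at [0.199, -0.54, 0.405] pointing down, gripper open.
Joint ranges: [-2.76, 2.76], [-0.86, 1.69], [-1.03, 1.26], [-2.2, 2.34], [-1.47, 1.5], [-3.14, 3.14]. Speed limits (rad/s): [2.57, 2.57, 3.14, 3.14, 3.14, 3.14].

## Interface

Orientations are given as a unit quaternion [w, x, y, z].
In Python, from workcell import * gives the robot as it stands. The module is installed in compiled form; this text tells all that it offers.
- The arm moves only by the shell command python3 -m crank 'ROWS' [FORCE]. ROWS is JSON, a list of rows, each a list of 7 numbers: the shift along the tool's x, y, z in mm, then the turn, a rotation vector about the tool's x, y, z in degrees, then the opening, from 0 (shut) to 1 (fully open). A call has exactly 8 rows; each row shifts and turns the commanded pose from where the row before left it, along the tool's axes as they then stand; what a row does not reach is not made up. A row lasts 1/8 s, in which the tool goes at most 62.5 mm and 10.7 degrees, less where a joint would pass 70% of its speed; a pose out of reach is approached as far as the arm can. A call with a gripper value outside its range is refused whole. The fingers move at their own pace and stop on an object; FORCE is the grip in N (left out, the last holds). Time passes only in rows, so rows that do not move let the fingers close, or fill a call up. It gives the time, the measured TCP pose, the force and the opening at its end, in the units of the state.
- get_state(): the state, without advancing time (a new reading comes with each control period).
- read_camera(name): name is "side" or "top" or "wrist"; returns the picture (384x512x3 uint8, blue, green, red); there is no depth.
- calibration(name): a dict with "fx", "fy", "cx", "cy" (pixels), "extrinsics" (4x4, takes a point from world to camera coordinates). Camera axes: x right, y down, z forward; pixel columns grow to the right and rows downward; lengths in m; the calibration is good to about 2 mm. A picture is of the moment at which its call begins: read the wrist's pose just before it. calibration takes no time and is no camera call; for the wrist camera it gives the pose at the moment of the call.
- hand_in(): hands the job in, once; it reports no verdict.
The state is a dict: "clock": time; "joint_pos": joint angles; "qvel": joint speeds; "tau": joint torques, N m; "tcp_pos": TCP position; "orientation": TCP orientation; "wrist_force": force on the tool from outside, world axes, zero at the start; "ft_torque": the same for the moment, N m; "finger_gap": finger opening in m.
Only numpy, scipy, OpenCV 4.12 (cv2) and the standard library are available. Lean on these libraries where they do the work, as an engineer would, in place of code of your own. Each camera call takes 0.05 s, during which the arm holds its last target.

## Working session

There is one attempt and no reset: what is moved stays moved. The work goes in short steps, Python scripts to look and compute and a shell command to move; the robot and the scene stay as the last step left them, time stands still between calls to the robot, and variables do not carry over. Pictures are saved under pics/ and viewed, and the job is handed in when it is done.

```bash
mkdir -p pics; python3 - <<'E'
from workcell import *
import cv2
s=get_state();print(s)
for n in ("side","top","wrist"):
    c=calibration(n);print(n,c)
    cv2.imwrite(f"pics/{n}0.png",read_camera(n))
E
```

```text
{'clock': 0.0, 'joint_pos': array([-1.35757735e+00,  3.14000024e-01,  4.49600510e-02,  1.30359706e+00,
        3.28216960e-05,  1.43117109e+00]), 'qvel': array([-0.00092032, -0.00212249,  0.00041922,  0.00018949,  0.00026659,
       -0.00189883]), 'tau': array([-1.42225759e-03, -4.80629826e+01,  2.98531258e+01,  1.94024836e-02,
       -1.37001266e-04, -6.52735039e-07]), 'tcp_pos': array([ 0.19863976, -0.53938348,  0.40380105]), 'orientation': array([-9.20334378e-04,  9.84477528e-01,  1.75508262e-01, -1.74587596e-05]), 'wrist_force': array([-0.7332988 , -0.17762883, -0.14700021]), 'ft_torque': array([ 0.04044269, -0.03701368, -0.00324206]), 'finger_gap': 0.08562909000566368}
side {'fx': 349.072768405923, 'fy': 349.072768405923, 'cx': 253.5332166141858, 'cy': 195.04791929811404, 'extrinsics': array([[-0.97384974, -0.22714602,  0.00462294,  0.5103014 ],
       [-0.15637062,  0.65537318, -0.73894129,  0.15522788],
       [ 0.16481783, -0.72034067, -0.67375396,  0.92385882],
       [ 0.        ,  0.        ,  0.        ,  1.        ]])}
top {'fx': 398.4819540883612, 'fy': 398.4819540883612, 'cx': 254.50127831769933, 'cy': 188.13326550763347, 'extrinsics': array([[-0.02409776, -0.9996721 , -0.00866025,  0.03701979],
       [-0.98933241,  0.02509166, -0.14349839,  0.56702372],
       [ 0.14366864,  0.00510988, -0.98961266,  1.10177153],
       [ 0.        ,  0.        ,  0.        ,  1.        ]])}
wrist {'fx': 340.20565731430304, 'fy': 340.20565731430304, 'cx': 257.18845531130967, 'cy': 196.073752536086, 'extrinsics': array([[ 3.44052521e-01, -9.38950330e-01, -3.75001363e-04,
        -5.74253073e-01],
       [-8.88203151e-01, -3.25587083e-01,  3.24173123e-01,
        -4.02386953e-02],
       [-3.04504557e-01, -1.11199503e-01, -9.45997698e-01,
         3.79386245e-01],
       [ 0.00000000e+00,  0.00000000e+00,  0.00000000e+00,
         1.00000000e+00]])}
```

View pics/side0.png

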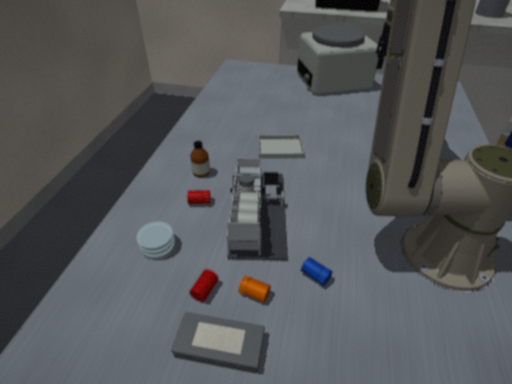

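View pics/top0.png

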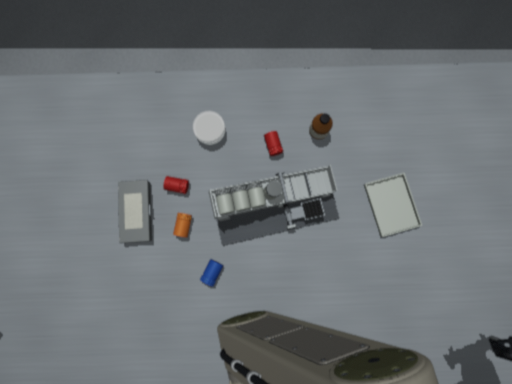

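View pics/wrist0.png

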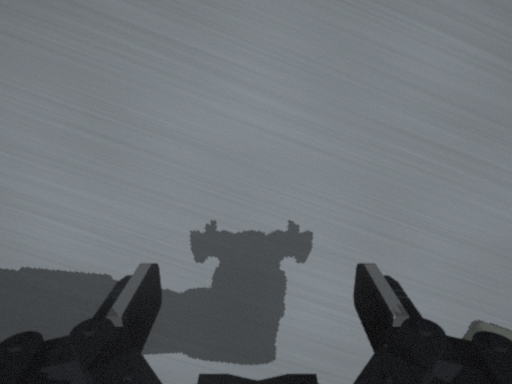

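The top view shows the chute from about (212,200) to (333,180) with the jars, and the black tread at (313,209). The tray is at (392,205) and the distractors are scattered around. I'll enlarge it.

```bash
python3 - <<'E'
import cv2
a=cv2.imread("pics/top0.png")[150:245,200:340];cv2.imwrite("pics/topc.png",cv2.resize(a,None,fx=5.6,fy=5.6,interpolation=cv2.INTER_CUBIC))
a=cv2.imread("pics/side0.png")[130:260,210:310];cv2.imwrite("pics/sidec.png",cv2.resize(a,None,fx=4.6,fy=4.6,interpolation=cv2.INTER_CUBIC))
E
```

```text
(no output)
```

View pics/topc.png

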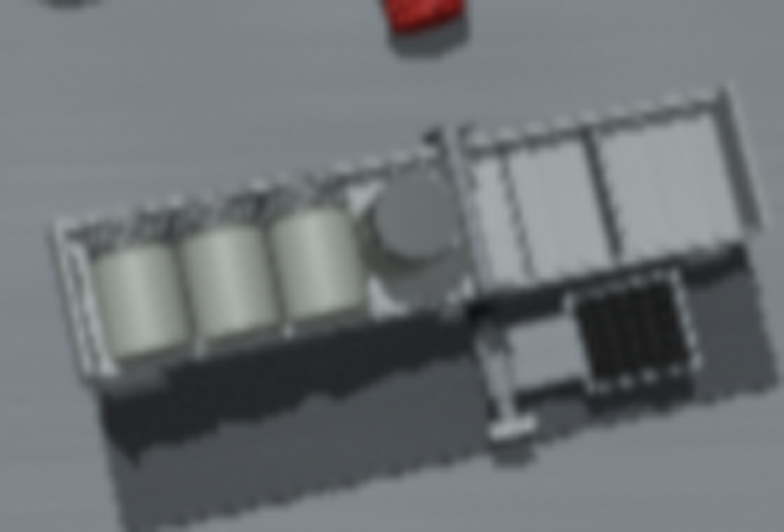

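View pics/sidec.png

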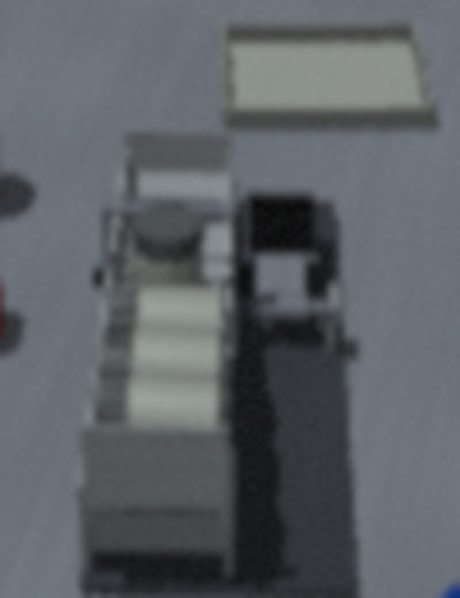

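```bash
cat > h.py <<'E'
import numpy as np, cv2
from workcell import *
from scipy.spatial.transform import Rotation as R
def ray(n,px,c=None):
    c=c or calibration(n);E=c["extrinsics"];o=-E[:3,:3].T@E[:3,3]
    d=E[:3,:3].T@np.array([(px[0]-c["cx"])/c["fx"],(px[1]-c["cy"])/c["fy"],1]);return o,d
def onz(n,px,z,c=None):
    o,d=ray(n,px,c);return o+d*(z-o[2])/d[2]
def proj(n,p,c=None):
    c=c or calibration(n);q=c["extrinsics"]@np.r_[p,1];return np.array([c["fx"]*q[0]/q[2]+c["cx"],c["fy"]*q[1]/q[2]+c["cy"]])
E
python3 - <<'E'
from h import *
np.set_printoptions(precision=4,suppress=True)
f=lambda x,y:(200+x/5.6,150+y/5.6)
P={k:onz("top",f(*v[:2]),v[2]) for k,v in dict(lipfar=(735,88,.056),lipnear=(755,238,.056),upfar=(57,225,.109),upnear=(95,380,.109),tread=(637,335,.052),cap=(416,215,.127),bar_n=(478,300,.12),bar_f=(457,130,.12)).items()}
for k,v in P.items(): print(k,v)
for a,b in (("upfar","lipfar"),("upnear","lipnear")):
    d=P[a]-P[b];print("yaw",np.degrees(np.arctan2(-d[0],d[1])),np.linalg.norm(d[:2]))
for a,b in (("lipnear","lipfar"),("upnear","upfar")):
    d=P[b]-P[a];print("yaw",np.degrees(np.arctan2(d[1],d[0])),np.linalg.norm(d[:2]))
c=(P["lipfar"]+P["lipnear"]+P["upfar"]+P["upnear"])/4;print(c)
g=lambda x,y:(210+x/4.6,130+y/4.6)
print("side tread",onz("side",g(282,222),.052)," cap",onz("side",g(168,220),.13))
# tray
im=read_camera("top");m=cv2.inRange(im,(150,150,150),(255,255,255));m[:,:355]=0;m[:,430:]=0;m[:165]=0;m[245:]=0
cs,_=cv2.findContours(m,0,1);k=max(cs,key=cv2.contourArea);r=cv2.minAreaRect(k);print(r,onz("top",r[0],.012),[onz("top",p,.015)[:2] for p in cv2.boxPoints(r)])
E
```

```text
lipfar [ 0.6246 -0.1972  0.056 ]
lipnear [ 0.5474 -0.2033  0.056 ]
upfar [0.5554 0.1422 0.109 ]
upnear [0.4803 0.1247 0.109 ]
tread [ 0.5003 -0.1423  0.052 ]
cap [ 0.5533 -0.0298  0.127 ]
bar_n [ 0.5129 -0.0582  0.12  ]
bar_f [ 0.5949 -0.051   0.12  ]
yaw 11.522802128588559 0.3464271442462938
yaw 11.562745605492223 0.33479753047779465
yaw 4.502543646790952 0.07739160618903695
yaw 13.136783476833383 0.07707538171274905
[ 0.5519 -0.0334  0.0825]
side tread [ 0.5003 -0.1374  0.052 ]  cap [ 0.5512 -0.0302  0.13  ]
((391.7903137207031, 205.4071044921875), (51.468994140625, 36.611183166503906), 72.25532531738281) [ 0.511  -0.3757  0.012 ] [array([ 0.5681, -0.3049]), array([ 0.5986, -0.4092]), array([ 0.4541, -0.4433]), array([ 0.4246, -0.3408])]
```

```bash
cat >> h.py <<'E'
import sys
yaw=np.radians(11.5)
CX=np.array([np.cos(yaw),np.sin(yaw),0]);CY=np.array([-np.sin(yaw),np.cos(yaw),0]);Z=np.array([0,0,1.])
t=np.radians(9);NRM=np.cos(t)*Z-np.sin(t)*CY
def Rjar(): # tool rot for grasp along jar axis
    z=-NRM;y=CX;return np.c_[np.cross(y,z),y,z]
def Rdown(a): # jaw y-axis at yaw a deg
    y=np.array([np.cos(np.radians(a)),np.sin(np.radians(a)),0]);z=-Z;return np.c_[np.cross(y,z),y,z]
def cur():
    s=get_state();q=s["orientation"];return s["tcp_pos"],R.from_quat([q[1],q[2],q[3],q[0]]).as_matrix()
def plan(p1,R1,n,op,start=None):
    p0,R0=start or cur();rv=R.from_matrix(R0.T@R1).as_rotvec();p,Rc=p0,R0
    print("dist mm",np.round(1e3*R0.T@(p1-p0)),"rot",np.round(np.degrees(rv),1))
    for i in range(n):
        sh=Rc.T@(p0+(p1-p0)*(i+1)/n-p)*1e3;sh=np.round(sh);rr=np.round(np.degrees(rv/n),1)
        print([*map(float,sh),*map(float,rr),op]);p=p+Rc@sh*1e-3;Rc=Rc@R.from_rotvec(np.radians(rr)).as_matrix()
    print("end err mm",(p-p1)*1e3)
E
python3 - <<'E'
from h import *
np.set_printoptions(precision=4,suppress=True)
J=np.array([.552,-.0249,.0992]);print(NRM)
plan(J+NRM*(.011+.155+.08),Rjar(),16,1)
E
```

```text
[ 0.0312 -0.1533  0.9877]
dist mm [ 504. -323.   62.] rot [  6.3   7.4 -81.1]
[31.0, -20.0, 4.0, 0.4, 0.5, -5.1, 1]
[34.0, -17.0, 4.0, 0.4, 0.5, -5.1, 1]
[34.0, -15.0, 5.0, 0.4, 0.5, -5.1, 1]
[36.0, -11.0, 5.0, 0.4, 0.5, -5.1, 1]
[36.0, -8.0, 6.0, 0.4, 0.5, -5.1, 1]
[37.0, -4.0, 5.0, 0.4, 0.5, -5.1, 1]
[37.0, -1.0, 7.0, 0.4, 0.5, -5.1, 1]
[37.0, 2.0, 6.0, 0.4, 0.5, -5.1, 1]
[36.0, 5.0, 7.0, 0.4, 0.5, -5.1, 1]
[36.0, 9.0, 7.0, 0.4, 0.5, -5.1, 1]
[35.0, 12.0, 7.0, 0.4, 0.5, -5.1, 1]
[34.0, 15.0, 8.0, 0.4, 0.5, -5.1, 1]
[32.0, 18.0, 8.0, 0.4, 0.5, -5.1, 1]
[30.0, 21.0, 7.0, 0.4, 0.5, -5.1, 1]
[28.0, 23.0, 8.0, 0.4, 0.5, -5.1, 1]
[26.0, 26.0, 8.0, 0.4, 0.5, -5.1, 1]
end err mm [-0.2863 -0.3424  0.2077]
```

```bash
python3 -m crank '[[31,-20,4,0.4,0.5,-5.1,1],[34,-17,4,0.4,0.5,-5.1,1],[34,-15,5,0.4,0.5,-5.1,1],[36,-11,5,0.4,0.5,-5.1,1],[36,-8,6,0.4,0.5,-5.1,1],[37,-4,5,0.4,0.5,-5.1,1],[37,-1,7,0.4,0.5,-5.1,1],[37,2,6,0.4,0.5,-5.1,1]]' 60
python3 -m crank '[[36,5,7,0.4,0.5,-5.1,1],[36,9,7,0.4,0.5,-5.1,1],[35,12,7,0.4,0.5,-5.1,1],[34,15,8,0.4,0.5,-5.1,1],[32,18,8,0.4,0.5,-5.1,1],[30,21,7,0.4,0.5,-5.1,1],[28,23,8,0.4,0.5,-5.1,1],[26,26,8,0.4,0.5,-5.1,1]]'
python3 - <<'E'
from h import *
J=np.array([.552,-.0249,.0992])
plan(J+NRM*(.011+.155+.08),Rjar(),1,1)
cv2.imwrite("pics/w1.png",read_camera("wrist"))
c=calibration("wrist");np.save("c1.npy",c)
for h in (-.033,.033): print(proj("wrist",J+NRM*h,c))
E
```

```text
clock: 1.2
tcp_pos: [0.38, -0.3001, 0.3733]
orientation: [-0.033, 0.86, 0.509, 0.029]
wrist_force: [1.4, 0.3, -0.2]
finger_gap: 0.0858
clock: 2.2
tcp_pos: [0.56, -0.062, 0.3422]
orientation: [-0.062, 0.626, 0.776, 0.054]
wrist_force: [-0.0, -0.5, 1.1]
finger_gap: 0.0853
dist mm [-0. -0. -0.] rot [ 0.3 -0.4  0.7]
[-0.0, -0.0, -0.0, 0.3, -0.4, 0.7, 1]
end err mm [0.35204573 0.57647076 0.02363649]
[251.08594024 201.40833855]
[249.88638847 238.90890693]
```

View pics/w1.png

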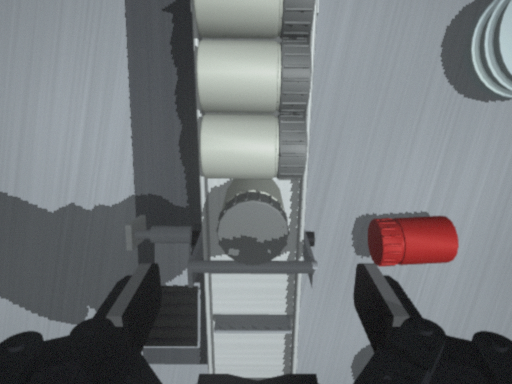

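```bash
python3 - <<'E'
import cv2
a=cv2.imread("pics/w1.png")[165:285,180:330];cv2.imwrite("pics/w1c.png",cv2.resize(a,None,fx=5,fy=5,interpolation=cv2.INTER_CUBIC))
E
```

```text
(no output)
```

View pics/w1c.png

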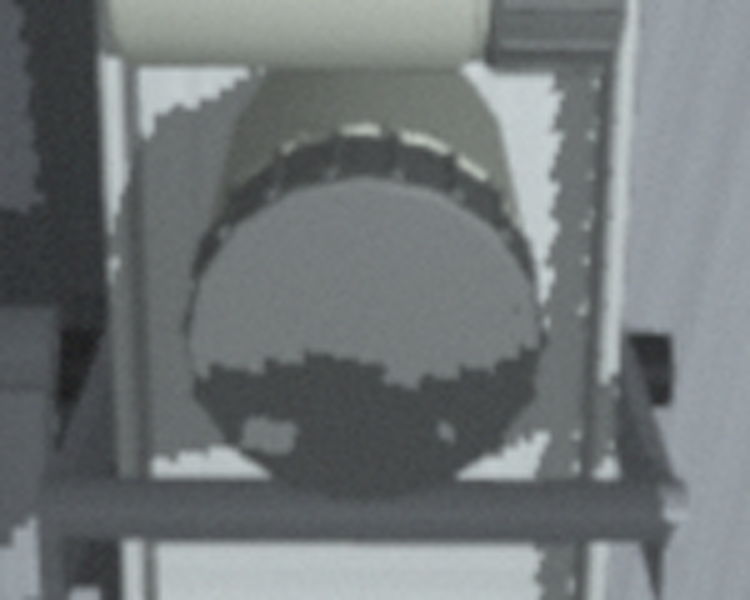

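```bash
python3 - <<'E'
from h import *
np.set_printoptions(precision=4,suppress=True)
c=np.load("c1.npy",allow_pickle=True).item()
J=np.array([.552,-.0249,.0992]);P=J+NRM*.033
def tri(L):
    A=0;b=0
    for o,d in L:
        d=d/np.linalg.norm(d);M=np.eye(3)-np.outer(d,d);A=A+M;b=b+M@o
    return np.linalg.solve(A,b)
o,d=ray("wrist",(252.8,232.6),c);w=o+d*((P-o)@NRM)/(d@NRM);print("cam",o,"wrist cap on plane",w,"top",onz("top",(274.3,188.4),P[2]))
print(tri([ray("wrist",(252.8,232.6),c),ray("top",(274.3,188.4)),ray("side",(210+168/4.6,130+228/4.6))]))
# bar: axis 58mm above floor
for px in ((180+45/5,267),(180+668/5,267)):
    o,d=ray("wrist",px,c);print("bar end",o+d*(((J-NRM*.033+NRM*.058)-o)@NRM)/(d@NRM))
# wall top left/right
for px in ((180+118/5,165+250/5),(180+610/5,165+250/5)):
    o,d=ray("wrist",px,c);print("wall",o+d*(((J-NRM*.033+NRM*.018)-o)@NRM)/(d@NRM))
E
```

```text
cam [0.5432 0.0267 0.3237] wrist cap on plane [ 0.5538 -0.0257  0.1324] top [ 0.5526 -0.0296  0.1318]
[ 0.5531 -0.0294  0.1239]
bar end [ 0.5202 -0.0593  0.1202]
bar end [ 0.5966 -0.0427  0.1203]
wall [ 0.5191 -0.0338  0.0837]
wall [ 0.5885 -0.0187  0.0838]
```

The view shows the stuck jar's cap centred at (253,233), the bar at row 267 and the lane yaw at about 12°. The jaws straddle the jar correctly, so I'll descend.

```bash
sed -i 's/^yaw=.*/yaw=np.radians(12.0)/' h.py; python3 - <<'E'
from h import *
J=np.array([.5533,-.0268,.131])-.033*NRM
plan(J+NRM*(.012+.155),Rjar(),8,1)
E
```

```text
dist mm [-1. -2. 79.] rot [ 0.4 -0.5  0.5]
[-0.0, -0.0, 10.0, 0.1, -0.1, 0.1, 1]
[-0.0, -1.0, 10.0, 0.1, -0.1, 0.1, 1]
[-0.0, 0.0, 10.0, 0.1, -0.1, 0.1, 1]
[-0.0, 0.0, 10.0, 0.1, -0.1, 0.1, 1]
[-0.0, -0.0, 10.0, 0.1, -0.1, 0.1, 1]
[-0.0, -0.0, 9.0, 0.1, -0.1, 0.1, 1]
[-0.0, -0.0, 10.0, 0.1, -0.1, 0.1, 1]
[-0.0, -1.0, 10.0, 0.1, -0.1, 0.1, 1]
end err mm [-0.35819684 -0.05514633  0.22880033]
```

```bash
python3 -m crank '[[0,0,10,0.1,-0.1,0.1,1],[0,-1,10,0.1,-0.1,0.1,1],[0,0,10,0.1,-0.1,0.1,1],[0,0,10,0.1,-0.1,0.1,1],[0,0,10,0,-0.1,0.1,1],[0,0,10,0,0,0,1],[0,0,10,0,0,0,1],[0,-1,9,0,0,0,1]]' 60
python3 - <<'E'
from h import *
cv2.imwrite("pics/w2.png",read_camera("wrist"));cv2.imwrite("pics/s2.png",cv2.resize(read_camera("side")[100:270,190:330],None,fx=4,fy=4))
E
```

```text
clock: 3.25
tcp_pos: [0.555, -0.0512, 0.2638]
orientation: [-0.061, 0.63, 0.772, 0.048]
wrist_force: [-0.5, -0.4, 1.1]
finger_gap: 0.0852
```

View pics/w2.png

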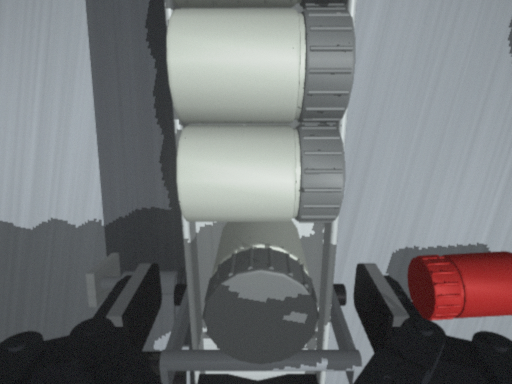

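View pics/s2.png

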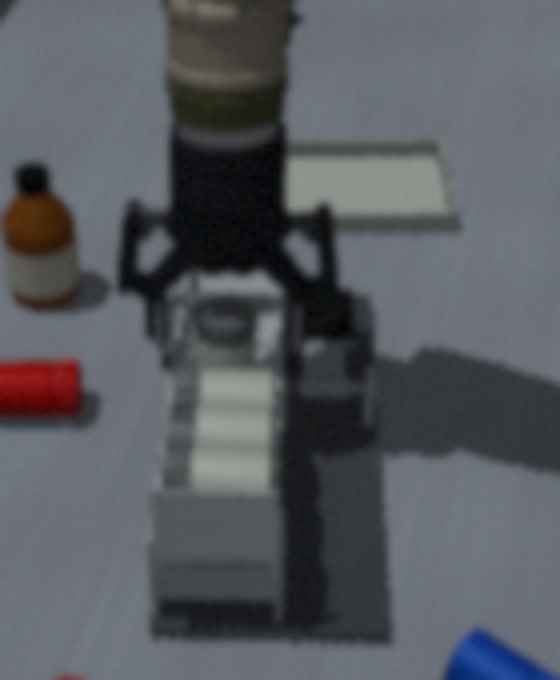

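```bash
python3 - <<'E'
from h import *
np.set_printoptions(precision=4,suppress=True)
p,Rc=cur();c=calibration("wrist");print(p)
print("tool axis at cap height",proj("wrist",p+Rc@[0,0,.155-.021],c))
o,d=ray("wrist",(261,305),c);print("cap in tool", Rc.T@(o+d*(((p+Rc@[0,0,.134])-o)@Rc[:,2])/(d@Rc[:,2])-p))
for r in ((160,360),(360,360)):
  o,d=ray("wrist",r,c);print("bar in tool", Rc.T@(o+d*(((p+Rc@[0,0,.141])-o)@Rc[:,2])/(d@Rc[:,2])-p))
print("finger tips",[proj("wrist",p+Rc@[x,s*.0425,.160],c) for s in(-1,1) for x in (-.011,.011)])
print("jar edges: width px at cap 44mm ->", 340.2*.044/ (Rc[:,2]@(o*0)+1) )
plan(p,Rjar(),1,1)
E
```

```text
[ 0.5544 -0.051   0.2632]
tool axis at cap height [256.586  322.8458]
cap in tool [0.0077 0.0016 0.134 ]
bar in tool [-0.024  -0.0392  0.141 ]
bar in tool [-0.0241  0.0419  0.141 ]
finger tips [array([161.3804, 303.7996]), array([156.5518, 260.1793]), array([352.004, 303.478]), array([356.627 , 259.8454])]
jar edges: width px at cap 44mm -> 14.968799999999998
dist mm [0. 0. 0.] rot [-0.2  0.1 -0.5]
[0.0, 0.0, 0.0, -0.2, 0.1, -0.5, 1]
end err mm [0. 0. 0.]
```

```bash
python3 -m crank '[[3,1.5,0,0,0,0,1],[0,0,0,0,0,0,1],[0,0,0,0,0,0,0.5],[0,0,0,0,0,0,0.3],[0,0,0,0,0,0,0.2],[0,0,0,0,0,0,0.2],[0,0,0,0,0,0,0.2],[0,0,0,0,0,0,0.2]]' 60
python3 - <<'E'
from h import *
cv2.imwrite("pics/w3.png",read_camera("wrist"));print(get_state()["wrist_force"],get_state()["finger_gap"])
E
```

```text
clock: 4.35
tcp_pos: [0.5561, -0.0482, 0.2653]
orientation: [-0.06, 0.631, 0.772, 0.048]
wrist_force: [-0.5, -1.3, 4.2]
finger_gap: 0.0429
[ 0.46595898 -1.54834032  5.42862501] 0.04271548783670807
```

View pics/w3.png

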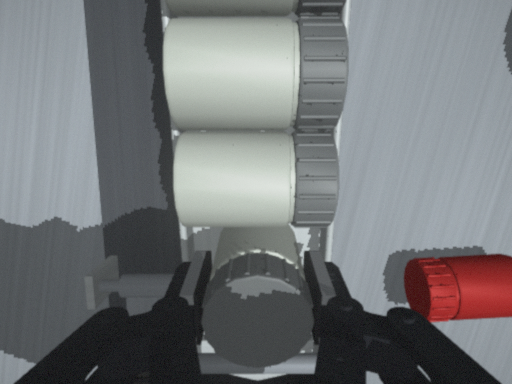

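The jar is held (gap 43 mm, cap at (258,310)), so I'll lift it along its axis.

```bash
python3 -m crank '[[0,0,-5,0,0,0,0.2],[0,0,-10,0,0,0,0.2],[0,0,-15,0,0,0,0.2],[0,0,-20,0,0,0,0.2],[0,0,-20,0,0,0,0.2],[0,0,-20,0,0,0,0.2],[0,0,-15,0,0,0,0.2],[0,0,-10,0,0,0,0.2]]' 60
python3 - <<'E'
from h import *
cv2.imwrite("pics/w4.png",read_camera("wrist"));print(get_state()["wrist_force"],get_state()["finger_gap"])
im=read_camera("top");cv2.imwrite("pics/t4.png",cv2.resize(im[140:260,190:430],None,fx=3.3,fy=3.3))
E
```

```text
clock: 5.4
tcp_pos: [0.5597, -0.0656, 0.3798]
orientation: [-0.06, 0.631, 0.772, 0.049]
wrist_force: [0.5, 0.0, -1.1]
finger_gap: 0.0427
[ 0.68390043  0.51628998 -0.66164483] 0.04279277978047494
```

View pics/w4.png

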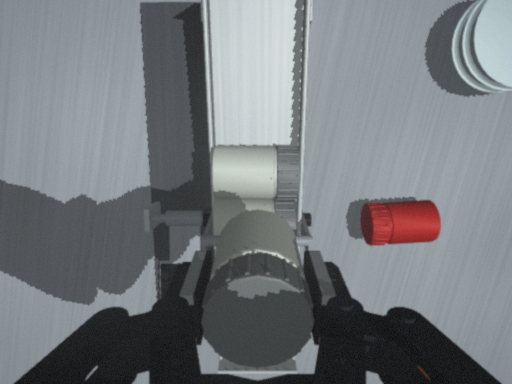

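View pics/t4.png

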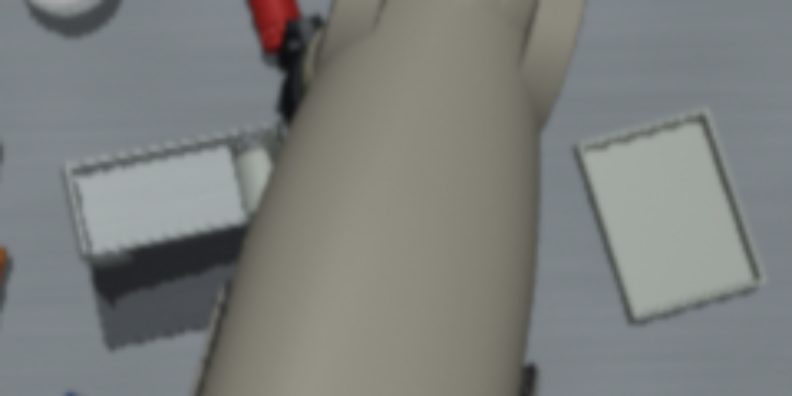

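Wrist view: the lane above is empty, one jar is by the bar at (245,172) with the others ahead of it, and the stuck jar is in hand. Next I'll move it over the tray.

```bash
python3 - <<'E'
from h import *
plan(np.array([.511,-.375,.25]),Rdown(13),12,0.2)
E
```

```text
dist mm [-310. -110.   83.] rot [ 0.1 -8.8 -1.5]
[-26.0, -9.0, 7.0, 0.0, -0.7, -0.1, 0.2]
[-26.0, -9.0, 7.0, 0.0, -0.7, -0.1, 0.2]
[-25.0, -10.0, 8.0, 0.0, -0.7, -0.1, 0.2]
[-26.0, -9.0, 8.0, 0.0, -0.7, -0.1, 0.2]
[-25.0, -9.0, 8.0, 0.0, -0.7, -0.1, 0.2]
[-25.0, -10.0, 8.0, 0.0, -0.7, -0.1, 0.2]
[-25.0, -9.0, 9.0, 0.0, -0.7, -0.1, 0.2]
[-25.0, -9.0, 9.0, 0.0, -0.7, -0.1, 0.2]
[-25.0, -10.0, 10.0, 0.0, -0.7, -0.1, 0.2]
[-25.0, -10.0, 9.0, 0.0, -0.7, -0.1, 0.2]
[-25.0, -9.0, 10.0, 0.0, -0.7, -0.1, 0.2]
[-24.0, -10.0, 11.0, 0.0, -0.7, -0.1, 0.2]
end err mm [-0.29921935  0.10260822 -0.3560556 ]
```

```bash
python3 -m crank '[[-13,-4,3,0,-0.7,-0.1,0.2],[-26,-9,7,0,-0.7,-0.1,0.2],[-26,-9,7,0,-0.7,-0.1,0.2],[-25,-10,8,0,-0.7,-0.1,0.2],[-26,-9,8,0,-0.7,-0.1,0.2],[-25,-9,8,0,-0.7,-0.1,0.2],[-25,-10,8,0,-0.7,-0.1,0.2],[-25,-9,9,0,-0.7,-0.1,0.2]]'
python3 -m crank '[[-25,-9,9,0,-0.7,-0.1,0.2],[-25,-10,10,0,-0.7,-0.1,0.2],[-25,-10,9,0,-0.7,-0.1,0.2],[-22,-9,9,0,-0.7,-0.1,0.2],[-14,-3,5,0,-0.4,-0.3,0.2],[-8,-1,2,0,0,0,0.2],[0,0,0,0,0,0,0.2],[0,0,0,0,0,0,0.2]]'
python3 - <<'E'
from h import *
plan(np.array([.511,-.375,.206]),Rdown(13),1,0.2)
cv2.imwrite("pics/s5.png",cv2.resize(read_camera("side")[100:260,190:350],None,fx=3.7,fy=3.7));cv2.imwrite("pics/w5.png",read_camera("wrist"))
print(get_state()["finger_gap"],get_state()["wrist_force"])
E
```

```text
clock: 6.5
tcp_pos: [0.529, -0.2606, 0.2983]
orientation: [-0.023, 0.627, 0.779, 0.017]
wrist_force: [-0.1, -0.8, -0.7]
finger_gap: 0.0428
clock: 7.5
tcp_pos: [0.5148, -0.3825, 0.2524]
orientation: [-0.001, 0.622, 0.783, 0.001]
wrist_force: [-0.0, 0.4, -0.6]
finger_gap: 0.0427
dist mm [ 8. -2. 46.] rot [ 0.  -0.1  0.1]
[8.0, -2.0, 46.0, 0.0, -0.1, 0.1, 0.2]
end err mm [-6.66139799e-06 -8.60976709e-02  4.58991964e-01]
0.0426508139344525 [ 0.17433105 -0.47487404 -0.05205847]
```

View pics/s5.png

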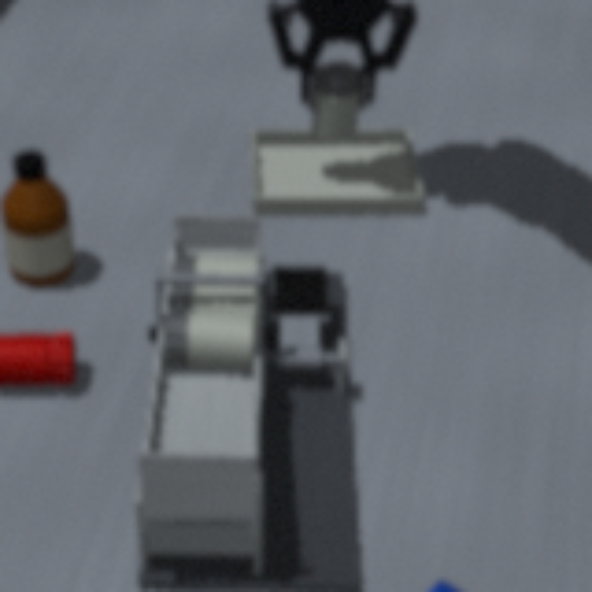

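View pics/w5.png

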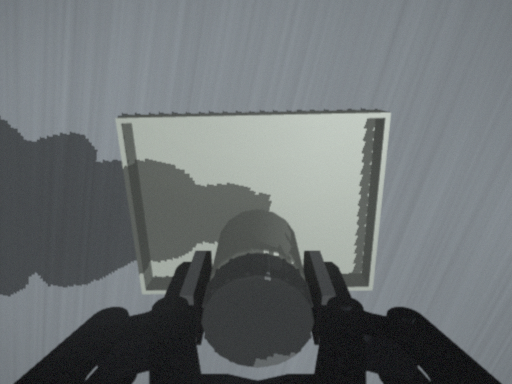

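```bash
python3 - <<'E'
from h import *
q=[onz("wrist",p,.02)[:2] for p in ((118,117),(390,112),(373,290),(144,293))]
print(np.round(q,4),np.mean(q,0)); 
a=q[1]-q[0];print(np.linalg.norm(a),np.degrees(np.arctan2(a[1],a[0])))
E
```

```text
[[ 0.4225 -0.3386]
 [ 0.5744 -0.3006]
 [ 0.6046 -0.4162]
 [ 0.4514 -0.454 ]] [ 0.51323095 -0.37733705]
0.15660691526249795 14.0385273803947
```

```bash
python3 -m crank '[[3,-1,4,0,0,0,0.2],[3,0,8,0,0,0,0.2],[0,0,9,0,0,0,0.2],[0,0,8,0,0,0,0.2],[0,0,6,0,0,0,0.2],[0,0,3,0,0,0,0.2],[0,0,2,0,0,0,0.2],[0,0,1,0,0,0,0.2]]'
python3 -m crank '[[0,0,1,0,0,0,0.2],[0,0,1,0,0,0,0.2],[0,0,1,0,0,0,0.2],[0,0,1,0,0,0,0.2],[0,0,0.5,0,0,0,0.2],[0,0,0.5,0,0,0,0.2],[0,0,0,0,0,0,0.2],[0,0,0,0,0,0,0.2]]'
```

```text
clock: 8.6
tcp_pos: [0.5122, -0.3775, 0.2112]
orientation: [-0.0, 0.622, 0.783, 0.0]
wrist_force: [-0.5, -0.6, -1.1]
finger_gap: 0.0432
clock: 9.6
tcp_pos: [0.5122, -0.3774, 0.2062]
orientation: [-0.001, 0.622, 0.783, 0.0]
wrist_force: [0.6, 0.2, -1.1]
finger_gap: 0.0426
```

```bash
python3 -m crank '[[0,0,0.5,0,0,0,0.2],[0,0,0.5,0,0,0,0.2],[0,0,0.5,0,0,0,0.2],[0,0,0.5,0,0,0,0.2],[0,0,0,0,0,0,0.2],[0,0,0,0,0,0,0.2],[0,0,0,0,0,0,0.2],[0,0,0,0,0,0,0.2]]'

```

```text
clock: 10.6
tcp_pos: [0.5121, -0.3773, 0.2048]
orientation: [-0.0, 0.622, 0.783, 0.0]
wrist_force: [-2.2, 0.7, 5.5]
finger_gap: 0.0427
```

Contact at 5.5 N. Release gently, then rise.

```bash
python3 -m crank '[[0,0,-0.5,0,0,0,0.55],[0,0,0,0,0,0,0.6],[0,0,0,0,0,0,0.8],[0,0,0,0,0,0,1],[0,0,0,0,0,0,1],[0,0,0,0,0,0,1],[0,0,-5,0,0,0,1],[0,0,-10,0,0,0,1]]'
python3 -m crank '[[0,0,-10,0,0,0,1],[0,0,-15,0,0,0,1],[0,0,-20,0,0,0,1],[0,0,-20,0,0,0,1],[0,0,-20,0,0,0,1],[0,0,-10,0,0,0,1],[0,0,0,0,0,0,1],[0,0,0,0,0,0,1]]'
python3 - <<'E'
from h import *
cv2.imwrite("pics/w6.png",read_camera("wrist"));cv2.imwrite("pics/s6.png",cv2.resize(read_camera("side")[100:260,190:350],None,fx=3.7,fy=3.7))
im=read_camera("top");cv2.imwrite("pics/t6.png",cv2.resize(im[140:260,190:430],None,fx=3.3,fy=3.3))
E
```

```text
clock: 11.6
tcp_pos: [0.512, -0.3773, 0.2198]
orientation: [-0.001, 0.622, 0.783, 0.0]
wrist_force: [-0.5, -0.1, 0.2]
finger_gap: 0.0854
clock: 12.6
tcp_pos: [0.512, -0.3773, 0.314]
orientation: [-0.001, 0.622, 0.783, 0.0]
wrist_force: [-0.4, 0.1, -1.2]
finger_gap: 0.0859
```

View pics/w6.png

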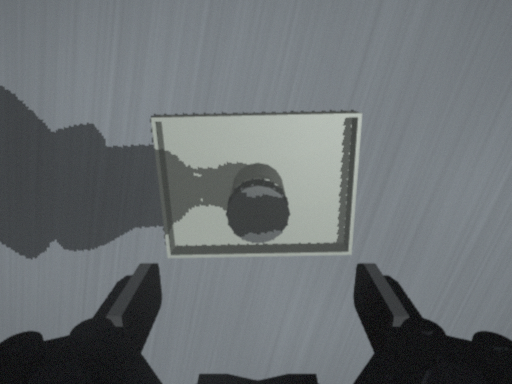

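View pics/s6.png

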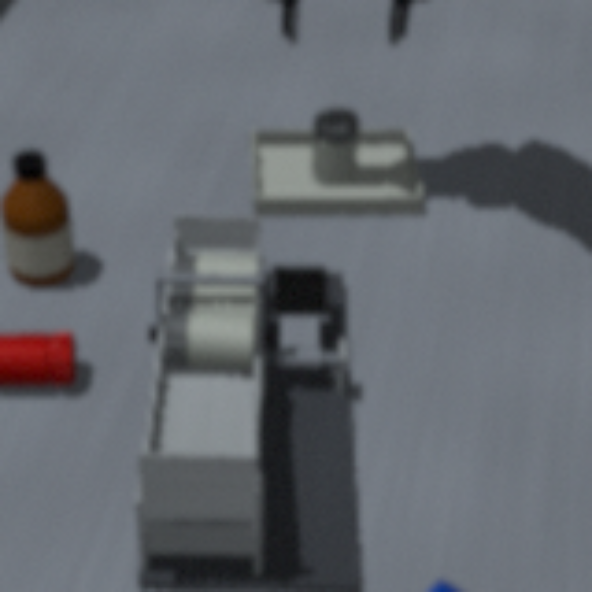

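View pics/t6.png

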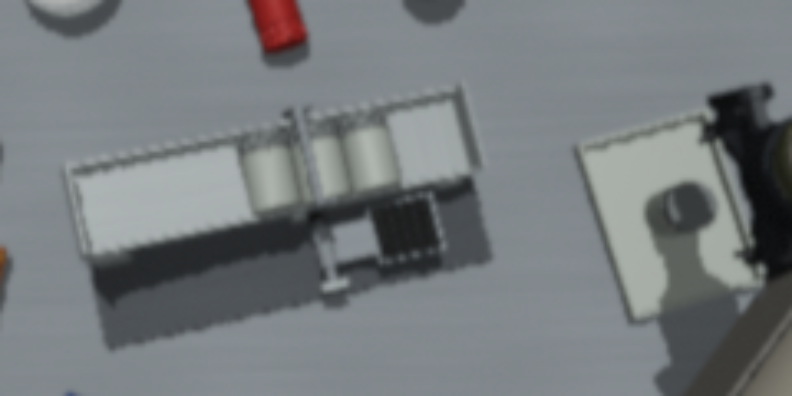

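The stuck jar stands upright mid-tray (wrist (258,205)), and three jars lie at the gate (top crop: 270,175; 328,165; 368,155). Next I'll move above the tread with the fingers shut.

```bash
python3 - <<'E'
from h import *
plan(np.array([.4935,-.1415,.262]),Rdown(12),8,0)
E
```

```text
dist mm [234.  35.  52.] rot [-0.1 -0.2  1. ]
[29.0, 4.0, 7.0, -0.0, -0.0, 0.1, 0]
[29.0, 5.0, 6.0, -0.0, -0.0, 0.1, 0]
[30.0, 4.0, 7.0, -0.0, -0.0, 0.1, 0]
[29.0, 4.0, 6.0, -0.0, -0.0, 0.1, 0]
[29.0, 5.0, 7.0, -0.0, -0.0, 0.1, 0]
[29.0, 4.0, 6.0, -0.0, -0.0, 0.1, 0]
[30.0, 4.0, 7.0, -0.0, -0.0, 0.1, 0]
[29.0, 4.0, 6.0, -0.0, -0.0, 0.1, 0]
end err mm [0.14906962 0.03059985 0.30301275]
```

```bash
python3 -m crank '[[29,4,2,0,0,0.1,0],[29,5,4,0,0,0.1,0],[30,4,6,0,0,0.1,0],[29,4,8,0,0,0.1,0],[29,5,8,0,0,0.1,0],[29,4,8,0,0,0.1,0],[30,4,8,0,0,0.2,0],[29,4,8,0,0,0.2,0]]'
python3 - <<'E'
from h import *
plan(np.array([.4935,-.1415,.225]),Rdown(12),1,0)
cv2.imwrite("pics/w7.png",read_camera("wrist"))
im=read_camera("side");cv2.imwrite("pics/s7.png",cv2.resize(im[100:260,190:350],None,fx=3.7,fy=3.7))
p,Rc=cur();print(proj("wrist",p+Rc@[0,0,.21]))
E
```

```text
clock: 13.75
tcp_pos: [0.4936, -0.1407, 0.2623]
orientation: [-0.001, 0.629, 0.777, 0.0]
wrist_force: [-0.6, 0.3, -0.9]
finger_gap: -0.0002
dist mm [-1. -0. 37.] rot [-0.  -0.1  0. ]
[-1.0, -0.0, 37.0, -0.0, -0.1, 0.0, 0]
end err mm [ 0.24779782 -0.06812333  0.30741162]
[256.81283301 233.40752253]
```

View pics/w7.png

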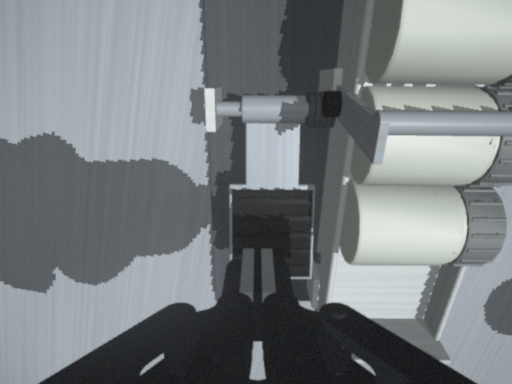

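View pics/s7.png

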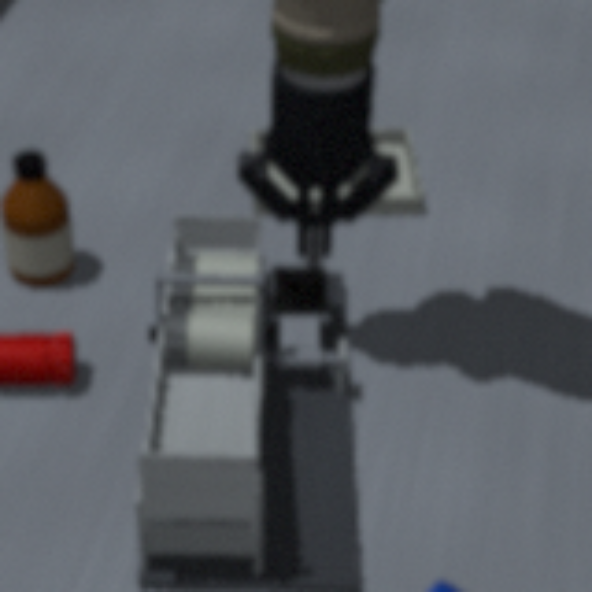

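```bash
python3 -m crank '[[0,-3,5,0,0,0,0],[0,0,10,0,0,0,0],[0,0,12,0,0,0,0],[0,0,8,0,0,0,0],[0,0,6,0,0,0,0],[0,0,6,0,0,0,0],[0,0,5,0,0,0,0],[0,0,4,0,0,0,0]]'
python3 -m crank '[[0,0,1,0,0,0,0],[0,0,1,0,0,0,0],[0,0,1,0,0,0,0],[0,0,1,0,0,0,0],[0,0,0,0,0,0,0],[0,0,0,0,0,0,0],[0,0,0,0,0,0,0],[0,0,0,0,0,0,0]]'
```

```text
clock: 14.85
tcp_pos: [0.4912, -0.1428, 0.2075]
orientation: [0.0, 0.629, 0.777, -0.0]
wrist_force: [-2.1, -3.1, 8.6]
finger_gap: -0.0001
clock: 15.85
tcp_pos: [0.4912, -0.1426, 0.2045]
orientation: [0.0, 0.629, 0.777, 0.0]
wrist_force: [-4.7, -0.8, 13.9]
finger_gap: 0.0003
```

```bash
python3 -m crank '[[0,0,1,0,0,0,0],[0,0,1,0,0,0,0],[0,0,1,0,0,0,0],[0,0,0,0,0,0,0],[0,0,0,0,0,0,0],[0,0,0,0,0,0,0],[0,0,0,0,0,0,0],[0,0,0,0,0,0,0]]'
python3 - <<'E'
from h import *
cv2.imwrite("pics/w8.png",read_camera("wrist"));print(get_state()["wrist_force"])
E
```

```text
clock: 16.85
tcp_pos: [0.4911, -0.1426, 0.2037]
orientation: [0.001, 0.629, 0.777, 0.0]
wrist_force: [-10.2, -0.1, 32.6]
finger_gap: 0.0
[-10.79148331  -0.04872388  33.46106783]
```

View pics/w8.png

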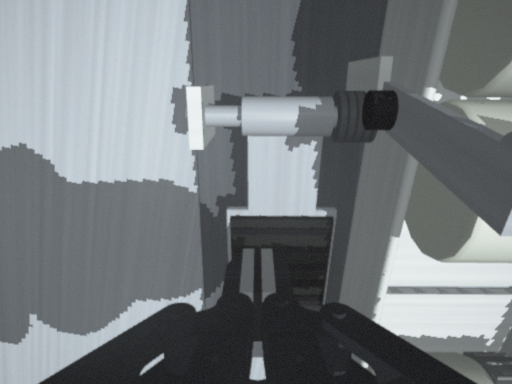

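The force rose steeply to 33 N with the tip at 31 mm, so the paddle is on its stop. The first jar has rolled out (bottom right) and the others are held back. I'll let it up.

```bash
python3 -m crank '[[0,0,-4,0,0,0,0],[0,0,-6,0,0,0,0],[0,0,-8,0,0,0,0],[0,0,-10,0,0,0,0],[0,0,-15,0,0,0,0],[0,0,-20,0,0,0,0],[0,0,-25,0,0,0,0],[0,0,-25,0,0,0,0]]'
python3 -m crank '[[-20,-10,-15,0,0,0,0],[-35,-10,-10,0,0,0,0],[-40,-10,0,0,0,0,0],[-40,-10,0,0,0,0,0],[-30,-10,0,0,0,0,0],[-20,0,0,0,0,0,0],[0,0,0,0,0,0,0],[0,0,0,0,0,0,0]]'
python3 - <<'E'
from h import *
cv2.imwrite("pics/s9.png",cv2.resize(read_camera("side")[90:250,190:350],None,fx=3.7,fy=3.7))
im=read_camera("top");cv2.imwrite("pics/t9.png",cv2.resize(im[140:260,190:430],None,fx=3.3,fy=3.3))
E
```

```text
clock: 17.9
tcp_pos: [0.491, -0.1421, 0.314]
orientation: [-0.001, 0.629, 0.778, 0.001]
wrist_force: [1.1, -0.6, -0.5]
finger_gap: 0.0001
clock: 18.9
tcp_pos: [0.4807, -0.333, 0.3377]
orientation: [-0.001, 0.629, 0.778, 0.001]
wrist_force: [0.2, 0.3, -0.3]
finger_gap: -0.0002
```

View pics/s9.png

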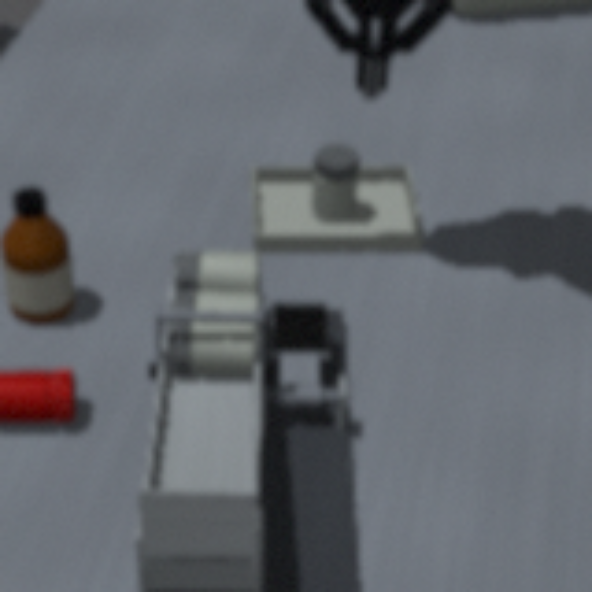

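View pics/t9.png

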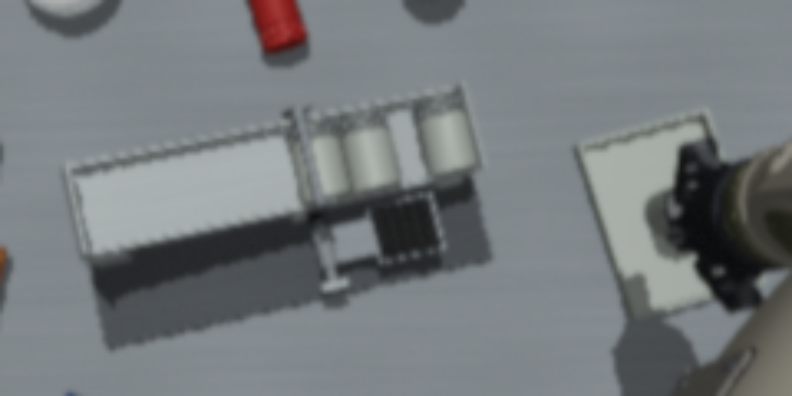

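One jar is at the lip (crop 448,140), two wait at the gate (368,155 and 328,165), the tread is back up, and the stuck jar stands upright in the tray. The arm touches nothing, so I'm handing in.

```bash
python3 -c "
from workcell import *
hand_in()"
```

```text
the job is handed in; nothing more can be done
```

The job is done and handed in at about 19 s on the clock, well inside the 54 s limit; hand-in itself reports no verdict.

- **Stuck jar:** I gripped it along its axis, lifted it out of the chute and set it upright near the middle of the white tray. Tray contact was felt at about 5.5 N before I opened the fingers.
- **Dispensing:** All three other jars had rolled to the gate before I pressed the paddle. I pressed it once to its stop, where the force rose steeply to about 33 N with little further travel, and then let it come back up.
- **Last checks:** The final top and side pictures show exactly one jar at the lower lip and two waiting at the gate. The paddle is up, the stuck jar is upright in the tray, and the arm is clear.
- **Disagreement:** The cameras differed by about 4 mm on the stuck jar's position. I corrected the grasp with a second wrist view.
- **Not checked:** I did not measure the bystanders' positions again. No contact with them was seen or felt.

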